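# Open the guard cover and hold the index plunger back

### The arm

A 7-joint arm with a two-finger parallel gripper is mounted at the origin on the work surface. World frame = base frame: x ahead of the robot, y to its left, z up, the work surface at z = 0. Lengths are in m, angles in rad, forces in N, time in s.
With the tool pointing down it reaches from about 0.425 to 0.875 m from the base axis. Payload 4.7 kg.
Tool frame: the origin (TCP) lies on the centre line of the jaws, within the pads' length; the fingertips stand 22 mm ahead of it and the grasp point (between the pads) lies 3 mm ahead of it (ctrl.tcp_to_tips is the z of the fingertips in the tool frame, in m); z points along the fingers, y is the direction in which the jaws open and shut (so a half turn about z gives the same grasp; the last joint's range is limited). The gripper opens to 87 mm and grips with 3 to 60 N. Pads are 19 mm wide; open, the fingers measure 117 mm over their backs; the gripper's body (75 mm by 190 mm) begins 51 mm behind the grasp point.
Start: joints at [-1.322, 0.321, -0.07, 1.45, 0.023, 1.371, -0.057], TCP at [0.151, 0.632, 0.245] pointing down, gripper open.
Joint ranges: [-2.86, 2.86], [-0.3, 2.09], [-1.38, 1.24], [0.06, 2.45], [-1.56, 4.7], [0.09, 2.05], [-2.69, 2.69]. Speed limits (rad/s): [2.57, 2.57, 3.14, 3.14, 3.14, 3.14, 3.14].

### API

Orientations are given as a rotation vector (axis times angle).
In Python, from bench import ctrl, cams gives the robot as it stands.
- The arm moves only by the tool move_arm, never from a script. Its argument "deltas" is a list of rows, each an object with "linear": the shift along the tool's x, y, z as a fraction of full scale, a list of three; "turn": the turn, a rotation vector about the tool's x, y, z as a fraction of full scale, a list of three; "claw": the closure, from 0 (fully open) to 1 (shut). In form: [{"linear": [tx, ty, tz], "turn": [wx, wy, wz], "claw": claw}, ...]. A call has 1 to 20 rows; each row shifts and turns the commanded pose from where the row before left it, along the tool's axes as they then stand; what a row does not reach is not made up. Full scale, the value 1, is 0.03 m for a shift and 4 degrees for a turn. A row lasts 1/12 s, in which the tool goes at most 41.7 mm and 7.16 degrees, less where a joint would pass 70% of its speed; a pose out of reach is approached as far as the arm can. A call with a number of a shift or a turn outside -1 to 1 is refused whole. A call with a gripper value outside its range is refused whole. The fingers move at their own pace and stop on an object; "grip_force" is the grip in N (left out, the last holds). Time passes only in rows, so rows that do not move let the fingers close. It gives the time, the measured TCP pose, the force and the opening at its end, in the units of the state.
- ctrl.get_state(): the state, without advancing time (a new reading comes with each control period).
- cams.get_image(name): name is "scene" or "top" or "wrist"; returns a dict with "image" (480x640x3 uint8, red, green, blue), "K" (3x3 intrinsics, pixels), "world_from_camera" (4x4, takes a point from camera to world coordinates); the wrist camera has in their place "tool_from_camera" (4x4, takes a point from camera to tool coordinates, whose origin is the TCP and whose axes are the flange's). Camera axes: x right, y down, z forward; pixel columns grow to the right and rows downward; lengths in m; the calibration is good to about 2 mm. A picture is of the moment at which its call begins: read the wrist's pose just before it. There is no depth.
- ctrl.close_job(): hands the job in, once; it reports no verdict.
The state is a dict: "time": time; "joint_positions": joint angles; "qd": joint speeds; "joint_torque": joint torques, N m; "position": TCP position; "tool_rot": TCP orientation; "ft_force": force on the tool from outside, world axes, zero at the start; "torque": the same for the moment, N m; "grip_width": opening from 0.0 (shut) to 1.0 (fully open).
Only numpy, scipy, OpenCV 4.12 (cv2) and the standard library are available. Lean on these libraries where they do the work, as an engineer would, in place of code of your own. Each camera call takes 0.05 s, during which the arm holds its last target. There are 200 camera calls.

### The job

Slide the flat cover on the indexing fixture fully open, then grip the knob of the index plunger underneath, pull it straight up until it is fully back and clear of its hole in the dial, and finish while still holding it there, so that I can turn the dial by hand. Leave the cover fully open, and do not disturb the other things on the bench.

Things in the scene. Friction and masses are not known exactly. Their poses are not given: they have to be found in the camera images.
- fixture: Ear-mould indexing fixture, fixed to the bench. Origin: underside, near its middle; z up. Base plate 130 (x) x 360 (y) mm. A round dial at its +y end, a grey compartment under a sliding cover in its middle, two steel rails at x = +-69 (8 wide, tops 83 above the bench) from y 64 to -186; the open cover parks at the -y end. Plunger at x 0, y 15.
- compartment (a point): Middle of the compartment's open top, level with its wall tops, 75 above the bench. Inside: 110 mm in x (+-55 from here), 114 mm in y (+-57), walls 6 thick; the dial's edge runs in under its +y wall. Axes as the fixture's.
- dial (a point): Centre of the aluminium index dial's top face, 24 above the bench; dial 176 dia, 10 thick, not turning in this job. An ear mould is clamped here, highest point 65 above the bench, all within 26 mm of the centre.
- cover (a joint): Flat aluminium cover, 128 x 128 x 5 mm, top face 81 above the bench, sliding over the compartment: 0 m = closed, 0.12 m = fully open (stop), moving along the fixture's -y, away from the dial. About 1.5 N friction, 4 N s/m damping; stays where left. Starts closed or up to 25 mm open, hiding the plunger.
- cover_grip (a point): Middle of the top edge of the black grip bar standing on the cover: 50 long (along fixture x), 12 thick (along fixture y), 28 tall, from the cover's top face up to this point, 109 above the bench. It is near the cover's -y edge. Axes as the fixture's.
- plunger (a joint): Sprung index plunger, vertical: 0 m = seated, pin 9 mm deep in the dial's index hole; 0.020 m = pulled up fully back against its stop. The spring pulls it down with 5 N when seated, rising to 13 N fully back; it snaps home when let go.
- plunger_knob (a point): Centre of the plunger's upright black cylindrical knob, 22 dia x 24 tall; 56 above the bench when seated (knob top 8 below the cover), rises with the plunger. Below it a thin stem and a guide bush (20 dia) on an 18 wide bar to the +y wall, tops 38 above the bench. Free beside the knob: 44 mm on both x sides, 34 on +y, 58 on -y. Axes as the fixture's.
- plunger_seat (a point): Centre of the mouth of the index hole in the dial's top face, straight below the knob, 24 above the bench.
- dropper: Bystander: small amber dropper bottle, 28 dia x 75 tall, standing on the bench behind the fixture (mm). Origin: centre of its underside.
- jar: Bystander: low white screw-top jar, 44 dia x 35 tall, on the bench behind the fixture (mm). Origin: centre of its underside.
- marker: Bystander: black marker pen, 125 long, 15 thick, lying on the bench in front of the fixture (robot side) (mm). Origin: centre of its underside.
- caliper: Bystander: small steel caliper with black slider, 150 long, at most 10 high, lying on the bench in front of the fixture (mm). Origin: centre of its underside.
- carton: Bystander: upright white carton, 40 x 50 x 110 tall, at the left of the bench (mm). Origin: centre of its underside.
- spray: Bystander: white spray bottle, 40 dia x 130 tall, at the right of the bench (mm). Origin: centre of its underside.
- parts_tray: Bystander: clear tray with hearing-aid parts, 100 x 140 x 30 tall, at the right of the bench (mm). Origin: centre of its underside.

How it is judged:
By the outcome, as a careful person would: the job done as asked, in the order asked, and still so for the second after the job is handed in, while the arm keeps its last pose, push and grip.
It also fails if it takes over 42 s, if anything falls off the work surface, if the arm or the gripper's body presses on something with over 40 N, if the wrist force passes 120 N, or if a joint passes its speed limit or range.

## Working session

There is one attempt and no reset: what is moved stays moved. The work goes in short steps, Python scripts to look and compute and a tool call to move; the robot and the scene stay as the last step left them, time stands still between calls to the robot, and variables do not carry over. Pictures are saved under pics/ and viewed, about 8 in all and at most 12, crops included, and the job is handed in when it is done.

Besides the shell and the picture viewer there is one more tool, called after "Emit:" as name(argument=value, ...) on one line, values as JSON. move_arm: Moves the arm, as the interface text tells. Shift numbers are shares of 0.03 m and turn numbers shares of 4 degrees, none past 1 either way. Its arguments: {"type":"object","properties":{"deltas":{"type":"array"},"grip_force":{"type":"number"}},"required":["deltas"]}

```bash
mkdir -p pics; cat > h.py <<'E'
import numpy as np, cv2
from bench import ctrl, cams
from scipy.spatial.transform import Rotation as R
def snap(name,fn):
    s=ctrl.get_state(); d=cams.get_image(name); cv2.imwrite('pics/'+fn,d['image'][:,:,::-1])
    if name=='wrist':
        T=np.eye(4);T[:3,:3]=R.from_rotvec(s['tool_rot']).as_matrix();T[:3,3]=s['position'];W=T@d['tool_from_camera']
    else: W=d['world_from_camera']
    np.savez('pics/'+fn+'.npz',K=d['K'],W=W)
def px(fn,uv,z):
    f=np.load('pics/'+fn+'.npz');K,W=f['K'],f['W']
    r=W[:3,:3]@np.linalg.solve(K,[uv[0],uv[1],1.]);o=W[:3,3]
    return o+r*(z-o[2])/r[2]
E
python3 - <<'E'
from h import *
s=ctrl.get_state();print(s); print(R.from_rotvec(s['tool_rot']).as_matrix().round(3),ctrl.tcp_to_tips)
snap('top','top0.png');snap('scene','scene0.png')
E
```

```text
{'time': 0.0, 'joint_positions': array([-1.32191458,  0.32181931, -0.07010648,  1.45167899,  0.02258236,
        1.37077278, -0.05690969]), 'qd': array([ 0.0008959 , -0.00269549,  0.00033099,  0.00216282, -0.00052746,
        0.00098858,  0.00129103]), 'joint_torque': array([-3.47628984e-04, -4.91297364e+01, -4.03687572e-01, -3.12536645e+01,
       -6.38259854e-02,  4.35409416e-02,  1.66813134e-04]), 'position': array([0.15111942, 0.63166787, 0.24346201]), 'tool_rot': array([-3.67870888e-01, -3.11982907e+00,  2.96142118e-03]), 'ft_force': array([ 0.32427214, -0.3535747 ,  0.57776166]), 'torque': array([ 0.00541732, -0.01465505, -0.005505  ]), 'grip_width': 1.0039894221721115}
[[-0.973  0.233 -0.   ]
 [ 0.233  0.973 -0.002]
 [-0.    -0.002 -1.   ]] 0.022
```

View pics/top0.png

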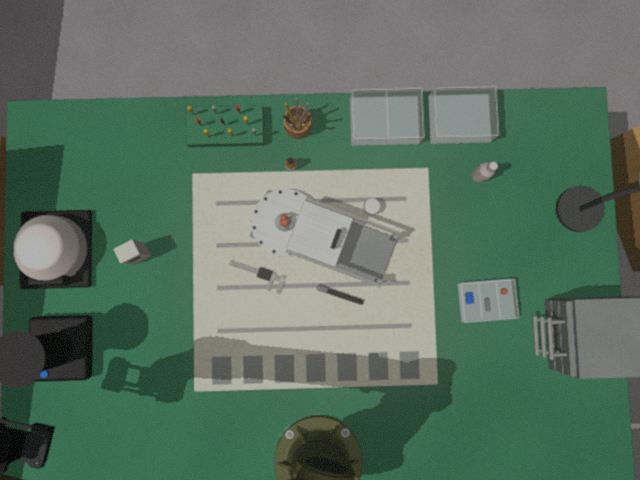

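View pics/scene0.png

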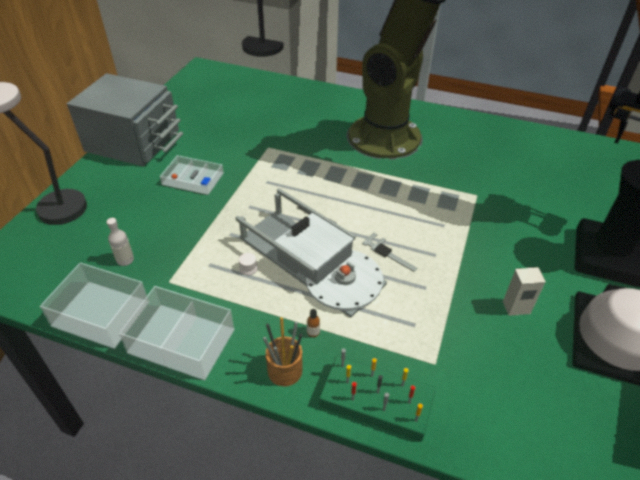

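The top view shows the fixture at about (320,235), with the dial to the left at (285,220), the grip bar at about (337,238) and the rails running right. I'll enlarge it.

```bash
python3 - <<'E'
from h import *
im=cv2.imread('pics/top0.png')[150:320,220:440]
cv2.imwrite('pics/c0.png',cv2.resize(im,None,fx=3.5,fy=3.5,interpolation=cv2.INTER_CUBIC))
f=np.load('pics/top0.png.npz');print(f['K'],f['W'])
for uv,z in [((337,238),.109),((285,222),.065),((318,455),0)]: print(px('top0.png',uv,z))
E
```

```text
[[599.51138933   0.         314.88854205]
 [  0.         599.51138933 230.23309225]
 [  0.           0.           1.        ]] [[-0.02756989 -0.99551748  0.09047014  0.4396445 ]
 [-0.99957551  0.02660284 -0.01187791  0.01026104]
 [ 0.0094179  -0.09075921 -0.99582833  1.5596542 ]
 [ 0.          0.          0.          1.        ]]
[ 0.55107327 -0.06018624  0.109     ]
[0.59813887 0.06672515 0.065     ]
[ 0.0111752  -0.00047964  0.        ]
```

View pics/c0.png

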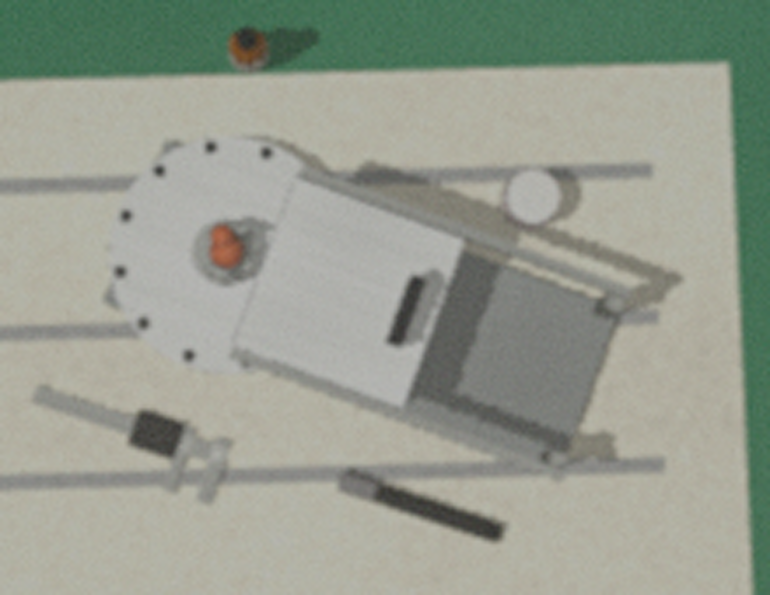

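In the crop, the cover corners are at (297,176), (465,237), (408,405) and (232,352). The grip bar's top edge runs from about (414,277) to (396,343). The -y end is at the lower right.

```bash
python3 - <<'E'
from h import *
P=lambda c,z:px('top0.png',(220+c[0]/3.5,150+c[1]/3.5),z)
c=[P(q,.081) for q in [(297,176),(465,237),(408,405),(232,352)]]
for i in range(4): print(c[i].round(4),np.linalg.norm(c[i]-c[(i+1)%4]).round(4))
m=np.mean(c,0);y=(c[0]+c[3]-c[1]-c[2])[:2];y/=np.linalg.norm(y);x=np.array([y[1],-y[0]])
print('cover mid',m,'y',y,'x',x,'yaw of y',np.degrees(np.arctan2(y[1],y[0])))
g=[P(q,.109) for q in [(416,278),(394,342)]];print('grip',g,np.mean(g,0), ((np.mean(g,0)-m)[:2])@y)
r=[P(q,.083) for q in [(300,172),(618,298)]];r2=[P(q,.083) for q in [(240,358),(552,460)]]
print('rails',r,r2,np.linalg.norm(r[0]-r[1]),np.linalg.norm(r2[0]-r2[1]))
for a in(r,r2): d=a[0]-a[1];print(np.degrees(np.arctan2(d[1],d[0])))
print('dial',P((222,250),.065))
t=R.from_rotvec(ctrl.get_state()['tool_rot']).as_matrix();print('tool y ang',np.degrees(np.arctan2(t[1,1],t[0,1])))
E
```

```text
[0.6494 0.0155 0.081 ] 0.1269
[ 0.6027 -0.1025  0.081 ] 0.1259
[ 0.4848 -0.0584  0.081 ] 0.1295
[0.5255 0.0646 0.081 ] 0.1333
cover mid [ 0.56558836 -0.02019026  0.081     ] y [0.34119958 0.93999088] x [ 0.93999088 -0.34119958] yaw of y 70.05002444566676
grip [array([ 0.57184176, -0.06534744,  0.109     ]), array([ 0.52775449, -0.04872035,  0.109     ])] [ 0.54979813 -0.05703389  0.109     ] -0.04002029605661006
rails [array([0.65194992, 0.01329829, 0.083     ]), array([ 0.5562009 , -0.20909773,  0.083     ])] [array([0.52098463, 0.058981  , 0.083     ]), array([ 0.44342734, -0.15816755,  0.083     ])] 0.24213191758599092 0.2305832268423247
66.70648524560238
70.34518389254727
dial [0.59968267 0.07062639 0.065     ]
tool y ang 76.54753315892101
```

Emit:
move_arm(deltas=[{"linear": [-1, -0.8, 0], "turn": [0, 0, 0], "claw": 0}, {"linear": [-1, -0.8, 0], "turn": [0, 0, 0], "claw": 0}, {"linear": [-1, -0.8, 0], "turn": [0, 0, 0], "claw": 0}, {"linear": [-1, -0.8, 0], "turn": [0, 0, 0], "claw": 0}, {"linear": [-1, -0.8, 0], "turn": [0, 0, 0], "claw": 0}, {"linear": [-1, -0.8, 0], "turn": [0, 0, 0], "claw": 0}, {"linear": [-1, -0.8, 0], "turn": [0, 0, 0], "claw": 0}, {"linear": [-1, -0.8, 0], "turn": [0, 0, 0], "claw": 0}, {"linear": [-1, -0.8, 0], "turn": [0, 0, 0], "claw": 0}, {"linear": [-1, -0.8, 0], "turn": [0, 0, 0], "claw": 0}, {"linear": [-0.8, -1, 0], "turn": [0, 0, 0], "claw": 0}, {"linear": [-0.8, -1, 0], "turn": [0, 0, 0], "claw": 0}, {"linear": [-0.8, -1, 0], "turn": [0, 0, 0], "claw": 0}, {"linear": [-0.8, -1, 0], "turn": [0, 0, 0], "claw": 0}, {"linear": [-0.8, -1, 0], "turn": [0, 0, 0], "claw": 0}, {"linear": [-0.8, -1, 0], "turn": [0, 0, 0], "claw": 0}, {"linear": [-0.8, -1, 0], "turn": [0, 0, 0], "claw": 0}, {"linear": [-0.8, -1, 0], "turn": [0, 0, 0], "claw": 0}, {"linear": [-0.8, -1, 0], "turn": [0, 0, 0], "claw": 0}, {"linear": [-0.8, -1, 0], "turn": [0, 0, 0], "claw": 0}])

```text
time: 1.77
position: [0.551, -0.0204, 0.2444]
tool_rot: [-0.368, -3.12, -0.001]
ft_force: [0.7, 1.2, -0.2]
grip_width: 0.999
```

Emit:
move_arm(deltas=[{"linear": [0, 0, 0], "turn": [0, 0, 1], "claw": 0}, {"linear": [0, 0, 0], "turn": [0, 0, 1], "claw": 0}, {"linear": [0, 0, 0], "turn": [0, 0, 1], "claw": 0}, {"linear": [0, 0, 0], "turn": [0, 0, 1], "claw": 0}, {"linear": [0, 0, 0], "turn": [0, 0, 1], "claw": 0}, {"linear": [0, 0, 0], "turn": [0, 0, 1], "claw": 0}, {"linear": [0, 0, 0], "turn": [0, 0, 1], "claw": 0}, {"linear": [0, 0, 0], "turn": [0, 0, 1], "claw": 0}, {"linear": [0, 0, 0], "turn": [0, 0, 1], "claw": 0}, {"linear": [0, 0, 0], "turn": [0, 0, 1], "claw": 0}, {"linear": [0, 0, 0], "turn": [0, 0, 1], "claw": 0}, {"linear": [0, 0, 0], "turn": [0, 0, 1], "claw": 0}, {"linear": [0, 0, 0], "turn": [0, 0, 1], "claw": 0}, {"linear": [0, 0, 0], "turn": [0, 0, 1], "claw": 0}, {"linear": [0, 0, 0], "turn": [0, 0, 1], "claw": 0}, {"linear": [0, 0, 0], "turn": [0, 0, 1], "claw": 0}, {"linear": [0, 0, 0], "turn": [0, 0, 1], "claw": 0}, {"linear": [0, 0, 0], "turn": [0, 0, 1], "claw": 0}, {"linear": [0, 0, 0], "turn": [0, 0, 1], "claw": 0}, {"linear": [0, 0, 0], "turn": [0, 0, 1], "claw": 0}])

```text
time: 3.43
position: [0.5505, -0.0186, 0.2441]
tool_rot: [-2.291, -2.149, 0.001]
ft_force: [-0.3, -0.5, 0.0]
grip_width: 1.002
```

Emit:
move_arm(deltas=[{"linear": [0, 0, 0], "turn": [0, 0, 1], "claw": 0}, {"linear": [0, 0, 0], "turn": [0, 0, 1], "claw": 0}, {"linear": [0, 0, 0], "turn": [0, 0, 1], "claw": 0}, {"linear": [0, 0, 0], "turn": [0, 0, 1], "claw": 0}, {"linear": [0, 0, 0], "turn": [0, 0, 0], "claw": 0}])

```text
time: 3.85
position: [0.5505, -0.0186, 0.2442]
tool_rot: [-2.566, -1.812, 0.001]
ft_force: [1.0, 0.4, -0.4]
grip_width: 1.004
```

```bash
cat >> h.py <<'E'
def st():
    s=ctrl.get_state();M=R.from_rotvec(s['tool_rot']).as_matrix()
    print(round(s['time'],2),'pos',s['position'].round(4),'yang',np.degrees(np.arctan2(M[1,1],M[0,1])).round(2),'z',M[:,2].round(3),'F',s['ft_force'].round(1),'w',round(s['grip_width'],3),'q',s['joint_positions'].round(2))
    return s,M
E
python3 - <<'E'
from h import *
st();snap('wrist','w1.png')
E
```

```text
3.85 pos [ 0.5505 -0.0186  0.2442] yang -19.54 z [-0.001 -0.    -1.   ] F [ 1.   0.4 -0.4] w 1.004 q [-0.64  0.12  0.68  1.72 -0.08  1.33 -0.28]
```

View pics/w1.png

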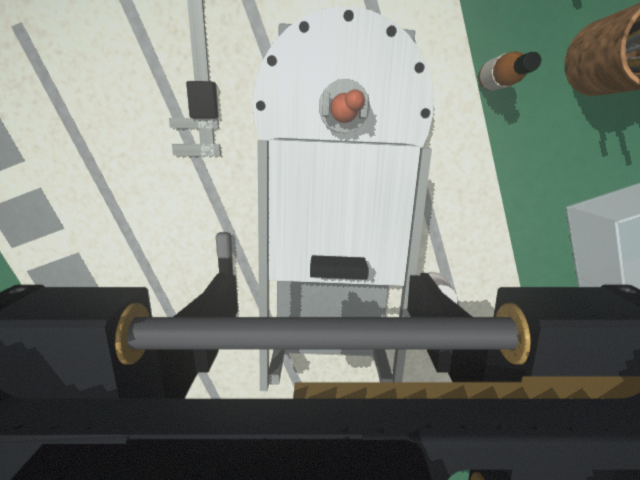

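The wrist view shows the cover, with corners at about (271,140), (420,144), (410,285) and (275,283). The grip bar spans (312,256) to (367,278), and the rails are at u≈264 and u≈425→400.

```bash
python3 - <<'E'
from h import *
P=lambda u,v,z:px('w1.png',(u,v),z)
f=np.load('pics/w1.png.npz');print('cam',f['W'].round(3))
ang=lambda d:np.degrees(np.arctan2(d[1],d[0]))
l=P(264,145,.083),P(264,388,.083);r=P(426,150,.083),P(399,380,.083)
print('rails',l,r,ang(l[0]-l[1]),ang(r[0]-r[1]))
c=[P(*q,.081) for q in [(271,140),(420,144),(410,285),(275,283)]]
for i in range(4): print('cov',c[i].round(4),np.linalg.norm(c[i]-c[(i+1)%4]).round(4))
print('xang',ang(c[1]-c[0]),ang(c[2]-c[3]))
for v in (256,265,278): print('bar',v,P(312,v,.109).round(4),P(366,v,.109).round(4))
print('barbase',P(312,278,.081))
im=cv2.imread('pics/w1.png')[120:300,240:440]
cv2.imwrite('pics/c1.png',cv2.resize(im,None,fx=3.3,fy=3.3,interpolation=cv2.INTER_CUBIC))
E
```

```text
cam [[ 0.943 -0.32  -0.095  0.576]
 [-0.334 -0.904 -0.267  0.054]
 [ 0.     0.284 -0.959  0.385]
 [ 0.     0.     0.     1.   ]]
rails (array([0.52688979, 0.06089678, 0.083     ]), array([ 0.43489172, -0.16439749,  0.083     ])) (array([0.65354148, 0.01172535, 0.083     ]), array([ 0.56908141, -0.20152517,  0.083     ])) 67.78753672357016 68.39344752033813
cov [0.5336 0.0627 0.081 ] 0.1252
cov [0.6505 0.0179 0.081 ] 0.129
cov [ 0.6082 -0.1039  0.081 ] 0.1276
cov [ 0.4886 -0.0594  0.081 ] 0.1302
xang -20.988846356560117 -20.42809152918199
bar 256 [ 0.535  -0.0365  0.109 ] [ 0.5776 -0.0516  0.109 ]
bar 265 [ 0.5322 -0.0441  0.109 ] [ 0.5751 -0.0593  0.109 ]
bar 278 [ 0.5282 -0.0552  0.109 ] [ 0.5716 -0.0706  0.109 ]
barbase [ 0.5232877  -0.06627566  0.081     ]
```

View pics/c1.png

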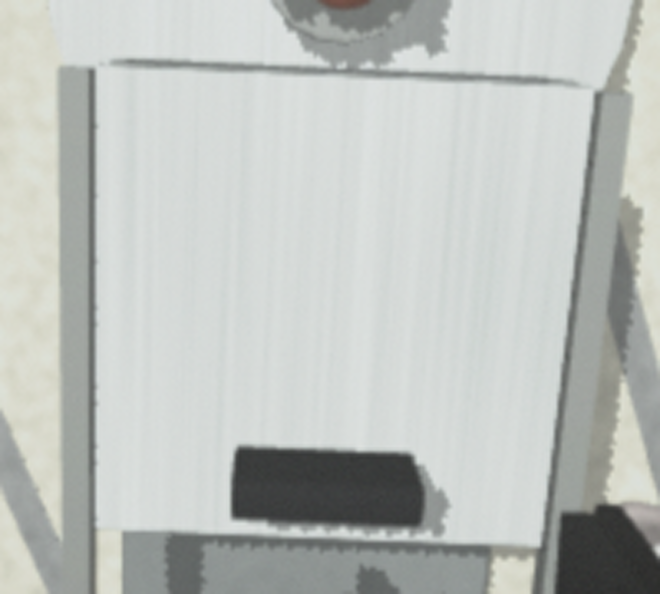

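```bash
python3 - <<'E'
from h import *
g=px('w1.png',(339.1,272.4),.109);print(g)
for q in [(262.7,140),(426.4,148)]: print(px('w1.png',q,.083))
E
```

```text
[ 0.55159907 -0.05806643  0.109     ]
[0.52739502 0.06499491 0.083     ]
[0.65427236 0.01319491 0.083     ]
```

Emit:
move_arm(deltas=[{"linear": [-0.6, 0.24, 0.5], "turn": [0, 0, 0.2], "claw": 0}, {"linear": [-0.6, 0.24, 0.7], "turn": [0, 0, 0.2], "claw": 0}, {"linear": [0, 0, 0.8], "turn": [0, 0, 0], "claw": 0}, {"linear": [0, 0, 0.6], "turn": [0, 0, 0], "claw": 0}, {"linear": [0, 0, 0.4], "turn": [0, 0, 0], "claw": 0}, {"linear": [0, 0, 0], "turn": [0, 0, 0], "claw": 0}])

```text
time: 4.4
position: [0.5503, -0.057, 0.1518]
tool_rot: [-2.586, -1.779, 0.007]
ft_force: [-0.7, 0.4, -0.0]
grip_width: 0.998
```

Emit:
move_arm(deltas=[{"linear": [-0.02, 0.05, 0.7], "turn": [0, 0, 0], "claw": 0}, {"linear": [0, 0, 0.5], "turn": [0, 0, 0], "claw": 0}, {"linear": [0, 0, 0.25], "turn": [0, 0, 0], "claw": 0}, {"linear": [0, 0, 0], "turn": [0, 0, 0], "claw": 0}])

```text
time: 4.73
position: [0.5527, -0.0581, 0.1102]
tool_rot: [-2.588, -1.779, 0.003]
ft_force: [-0.6, -0.1, 0.4]
grip_width: 1.004
```

Emit:
move_arm(deltas=[{"linear": [0, 0, 0], "turn": [0, 0, 0], "claw": 0.3}, {"linear": [0, 0, 0], "turn": [0, 0, 0], "claw": 0.5}, {"linear": [0, 0, 0], "turn": [0, 0, 0], "claw": 0.5}, {"linear": [0, 0, 0], "turn": [0, 0, 0], "claw": 0.5}, {"linear": [0, 0, 0], "turn": [0, 0, 0], "claw": 0.5}, {"linear": [0, 0, 0], "turn": [0, 0, 0], "claw": 0.5}], grip_force=12)

```text
time: 5.23
position: [0.5536, -0.0584, 0.1115]
tool_rot: [2.59, 1.778, 0.001]
ft_force: [-0.3, 0.2, 0.5]
grip_width: 0.63
```

```bash
python3 -c "
from h import *
st()"
```

```text
5.23 pos [ 0.5536 -0.0584  0.1115] yang -21.04 z [ 0.001  0.    -1.   ] F [-0.3  0.2  0.5] w 0.63 q [-0.55  0.27  0.7   1.87 -0.2   1.07 -0.14]
```

Emit:
move_arm(deltas=[{"linear": [0, -0.03, 0.08], "turn": [0, 0, 0], "claw": 0.5}, {"linear": [0, 0, 0], "turn": [0, 0, 0], "claw": 0.5}, {"linear": [0, 0, 0], "turn": [0, 0, 0], "claw": 0.5}, {"linear": [0, 0, 0], "turn": [0, 0, 0], "claw": 0.5}])

```text
time: 5.57
position: [0.5515, -0.0576, 0.1092]
tool_rot: [-2.588, -1.777, 0.002]
ft_force: [-4.1, 1.6, 7.6]
grip_width: 0.575
```

Emit:
move_arm(deltas=[{"linear": [-0.3, 0, -0.02], "turn": [0, 0, 0], "claw": 0.5}, {"linear": [-0.5, 0, 0], "turn": [0, 0, 0], "claw": 0.5}, {"linear": [-0.5, 0, 0], "turn": [0, 0, 0], "claw": 0.5}, {"linear": [-0.5, 0, 0], "turn": [0, 0, 0], "claw": 0.5}, {"linear": [-0.5, 0, 0], "turn": [0, 0, 0], "claw": 0.5}, {"linear": [-0.5, 0, 0], "turn": [0, 0, 0], "claw": 0.5}, {"linear": [-0.4, 0, 0], "turn": [0, 0, 0], "claw": 0.5}, {"linear": [-0.2, 0, 0], "turn": [0, 0, 0], "claw": 0.5}, {"linear": [0, 0, 0], "turn": [0, 0, 0], "claw": 0.5}])

```text
time: 6.32
position: [0.5124, -0.1546, 0.1092]
tool_rot: [-2.588, -1.772, 0.006]
ft_force: [-9.4, 1.3, 8.2]
grip_width: 0.572
```

```bash
python3 -c "
from h import *
st()"
```

```text
6.32 pos [ 0.5124 -0.1546  0.1092] yang -21.19 z [-0.006  0.002 -1.   ] F [-9.4  1.3  8.2] w 0.572 q [-0.43  0.24  0.75  1.91 -0.18  1.07  0.03]
```

Emit:
move_arm(deltas=[{"linear": [-0.2, -0.05, 0], "turn": [0, 0, 0], "claw": 0.5}, {"linear": [-0.2, -0.05, 0], "turn": [0, 0, 0], "claw": 0.5}, {"linear": [-0.15, 0, 0], "turn": [0, 0, 0], "claw": 0.5}, {"linear": [0, 0, 0], "turn": [0, 0, 0], "claw": 0.5}])

```text
time: 6.65
position: [0.5071, -0.1673, 0.1092]
tool_rot: [-2.589, -1.777, -0.002]
ft_force: [-0.6, 3.7, 1.3]
grip_width: 0.575
```

Emit:
move_arm(deltas=[{"linear": [-0.1, 0, 0], "turn": [0, 0, 0], "claw": 0.5}, {"linear": [-0.1, 0, 0], "turn": [0, 0, 0], "claw": 0.5}, {"linear": [0, 0, 0], "turn": [0, 0, 0], "claw": 0.5}])

```text
time: 6.9
position: [0.507, -0.1677, 0.1092]
tool_rot: [-2.583, -1.779, -0.01]
ft_force: [3.9, 13.6, -0.3]
grip_width: 0.572
```

Emit:
move_arm(deltas=[{"linear": [0.05, 0, 0], "turn": [0, 0, 0], "claw": 0.1}, {"linear": [0.05, 0, 0], "turn": [0, 0, 0], "claw": 0.1}, {"linear": [0, 0, 0], "turn": [0, 0, 0], "claw": 0.1}, {"linear": [0, 0, 0], "turn": [0, 0, 0], "claw": 0.1}, {"linear": [0, 0, -0.5], "turn": [0, 0, 0], "claw": 0.1}, {"linear": [0, 0, -1], "turn": [0, 0, 0], "claw": 0.1}, {"linear": [0, 0, -1], "turn": [0, 0, 0], "claw": 0.1}, {"linear": [1, 0.02, -0.7], "turn": [0, 0, 0], "claw": 0.1}, {"linear": [1, 0.02, 0], "turn": [0, 0, 0], "claw": 0.1}, {"linear": [1, 0.02, 0], "turn": [0, 0, 0], "claw": 0.1}, {"linear": [1, 0.02, 0], "turn": [0, 0, 0], "claw": 0.1}, {"linear": [1, 0.02, 0], "turn": [0, 0, 0], "claw": 0.3}, {"linear": [0.8, 0, 0], "turn": [0, 0, 0], "claw": 0.5}, {"linear": [0, 0, 0], "turn": [0, 0, 0], "claw": 0.5}, {"linear": [0, 0, 0], "turn": [0, 0, 0], "claw": 0.5}])

```text
time: 8.15
position: [0.5716, -0.0083, 0.2049]
tool_rot: [2.587, 1.781, -0.002]
ft_force: [0.4, 0.2, 0.8]
grip_width: 0.68
```

```bash
python3 - <<'E'
from h import *
st();snap('wrist','w2.png')
E
```

```text
8.15 pos [ 0.5716 -0.0083  0.2049] yang -20.91 z [-0.    -0.001 -1.   ] F [0.4 0.2 0.8] w 0.68 q [-0.62  0.2   0.67  1.73 -0.13  1.26 -0.29]
```

View pics/w2.png

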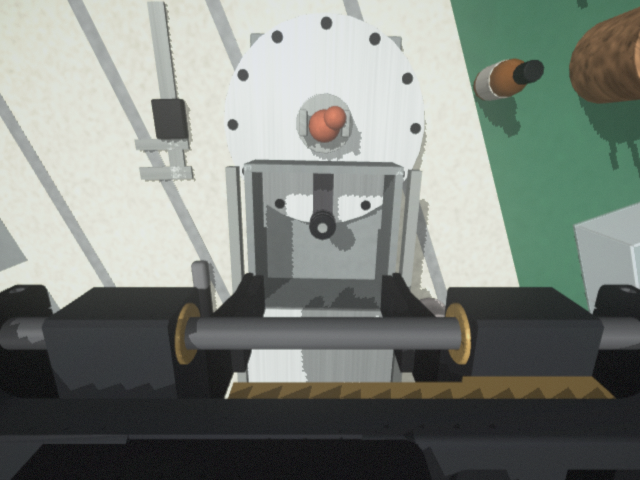

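The compartment is open and the knob is visible, with its top at about (322,226). The cover edge is at the -y wall (v≈280–308).

```bash
python3 - <<'E'
from h import *
P=lambda u,v,z:px('w2.png',(u,v),z)
im=cv2.imread('pics/w2.png')[200:250,297:347]
cv2.imwrite('pics/c2.png',cv2.resize(im,None,fx=10,fy=10,interpolation=cv2.INTER_CUBIC))
k=P(322,226,.068);print(k,P(309,226,.068),P(335.5,226,.068))
s,M=st();print('delta tool',M.T@(k-s['position']))
# compartment corners inner tops z .075
for q in [(247,162),(401,164)]: print(P(*q,.075))
E
```

```text
[ 0.57257608 -0.00520234  0.068     ] [ 0.5626033 -0.0013985  0.068    ] [ 0.58293302 -0.00915271  0.068     ]
8.2 pos [ 0.5713 -0.0102  0.2051] yang -21.06 z [-0.    -0.002 -1.   ] F [-0.3 -0.9  0.4] w 0.637 q [-0.62  0.2   0.67  1.73 -0.13  1.26 -0.29]
delta tool [ 0.00530478 -0.00059328  0.13704197]
[0.53794164 0.06378399 0.075     ]
[0.64678336 0.02068832 0.075     ]
```

View pics/c2.png

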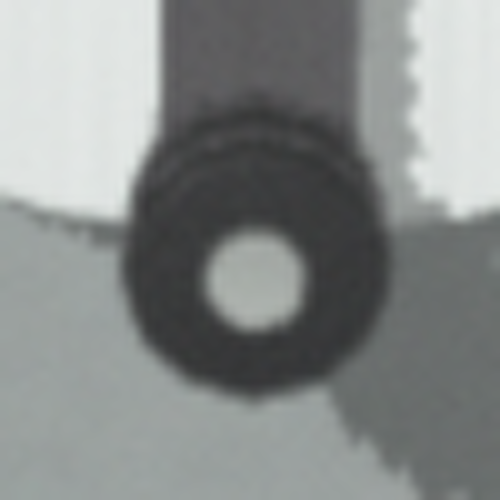

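Emit:
move_arm(deltas=[{"linear": [0.12, -0.01, 0.5], "turn": [0, 0, 0], "claw": 0.5}, {"linear": [0, 0, 0.8], "turn": [0, 0, 0], "claw": 0.5}, {"linear": [0, 0, 0.8], "turn": [0, 0, 0], "claw": 0.5}, {"linear": [0, 0, 0.8], "turn": [0, 0, 0], "claw": 0.5}, {"linear": [0, 0, 0.5], "turn": [0, 0, 0], "claw": 0.5}, {"linear": [0, 0, 0.2], "turn": [0, 0, 0], "claw": 0.5}, {"linear": [0, 0, 0], "turn": [0, 0, 0], "claw": 0.5}, {"linear": [0, 0, 0], "turn": [0, 0, 0], "claw": 0.5}])

```text
time: 8.87
position: [0.5726, -0.007, 0.098]
tool_rot: [2.591, 1.775, 0.001]
ft_force: [0.4, 0.1, 0.9]
grip_width: 0.499
```

```bash
python3 - <<'E'
from h import *
st();snap('wrist','w3.png')
im=cv2.imread('pics/w3.png')[60:420,80:560]
cv2.imwrite('pics/c3.png',cv2.resize(im,None,fx=1.6,fy=1.6,interpolation=cv2.INTER_CUBIC))
E
```

```text
8.87 pos [ 0.5726 -0.007   0.098 ] yang -21.16 z [ 0.001 -0.    -1.   ] F [0.4 0.1 0.9] w 0.499 q [-0.58  0.32  0.64  1.84 -0.21  1.06 -0.23]
```

View pics/c3.png

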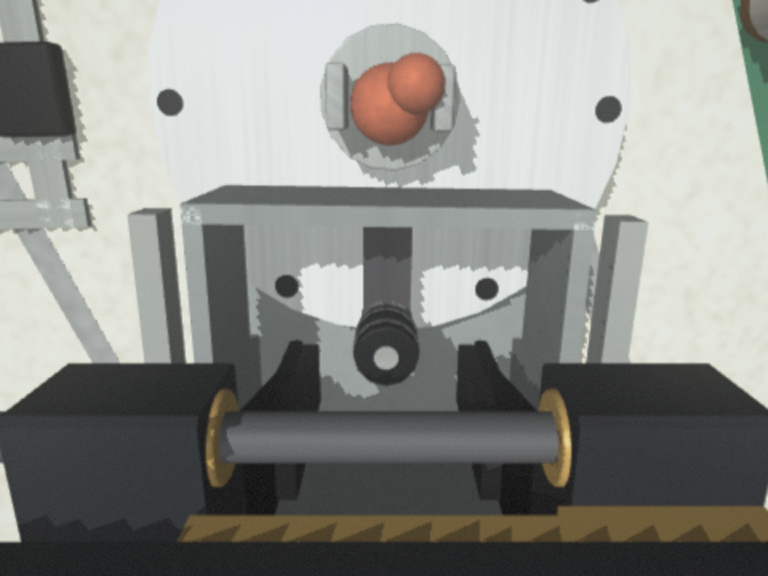

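The knob's top dot is at (386,357) in the crop, centred between the fingertips at u≈320 and 457, both above the compartment floor and clear of the walls.

```bash
python3 - <<'E'
from h import *
k=px('w3.png',(80+386/1.6,60+357/1.6),.068);s,M=st();print(k,M.T@(k-s['position']))
E
```

```text
8.92 pos [ 0.5732 -0.0067  0.0985] yang -21.13 z [ 0.002 -0.    -1.   ] F [ 0.2 -0.   0.6] w 0.5 q [-0.58  0.32  0.64  1.84 -0.21  1.06 -0.23]
[ 0.57226257 -0.00654525  0.068     ] [-0.00019898 -0.00094331  0.03052149]
```

Emit:
move_arm(deltas=[{"linear": [0, -0.03, 0.5], "turn": [0, 0, 0], "claw": 0.5}, {"linear": [0, 0, 0.4], "turn": [0, 0, 0], "claw": 0.5}, {"linear": [0, 0, 0.2], "turn": [0, 0, 0], "claw": 0.5}, {"linear": [0, 0, 0], "turn": [0, 0, 0], "claw": 0.5}, {"linear": [0, 0, 0], "turn": [0, 0, 0], "claw": 0.5}], grip_force=45)

```text
time: 9.33
position: [0.5715, -0.0055, 0.0643]
tool_rot: [2.59, 1.778, -0.0]
ft_force: [0.8, 0.3, -0.2]
grip_width: 0.501
```

Emit:
move_arm(deltas=[{"linear": [0, 0, 0], "turn": [0, 0, 0], "claw": 0.7}, {"linear": [0, 0, 0], "turn": [0, 0, 0], "claw": 0.85}, {"linear": [0, 0, 0], "turn": [0, 0, 0], "claw": 0.85}, {"linear": [0, 0, 0], "turn": [0, 0, 0], "claw": 0.85}, {"linear": [0, 0, 0], "turn": [0, 0, 0], "claw": 0.85}, {"linear": [0, 0, 0], "turn": [0, 0, 0], "claw": 0.85}, {"linear": [0, 0, 0], "turn": [0, 0, 0], "claw": 0.85}])

```text
time: 9.92
position: [0.5724, -0.0055, 0.0647]
tool_rot: [2.589, 1.777, 0.003]
ft_force: [2.9, -0.3, -0.9]
grip_width: 0.244
```

Emit:
move_arm(deltas=[{"linear": [0, 0, 0], "turn": [0, 0, 0], "claw": 0.85}, {"linear": [0, 0, -0.1], "turn": [0, 0, 0], "claw": 0.85}, {"linear": [0, 0, -0.12], "turn": [0, 0, 0], "claw": 0.85}, {"linear": [0, 0, -0.12], "turn": [0, 0, 0], "claw": 0.85}, {"linear": [0, 0, -0.12], "turn": [0, 0, 0], "claw": 0.85}, {"linear": [0, 0, -0.1], "turn": [0, 0, 0], "claw": 0.85}, {"linear": [0, 0, 0], "turn": [0, 0, 0], "claw": 0.85}, {"linear": [0, 0, 0], "turn": [0, 0, 0], "claw": 0.85}])

```text
time: 10.58
position: [0.5723, -0.0055, 0.0801]
tool_rot: [2.588, 1.777, 0.002]
ft_force: [8.4, -2.0, -10.7]
grip_width: 0.238
```

```bash
python3 -c "
from h import *
st()"
```

```text
10.58 pos [ 0.5723 -0.0055  0.0801] yang -21.05 z [ 0.002 -0.001 -1.   ] F [  8.4  -2.  -10.7] w 0.238 q [-0.58  0.34  0.63  1.85 -0.23  1.02 -0.22]
```

Emit:
move_arm(deltas=[{"linear": [0, 0.05, -0.08], "turn": [0, 0, 0], "claw": 0.85}, {"linear": [0, 0, -0.1], "turn": [0, 0, 0], "claw": 0.85}, {"linear": [0, 0, 0], "turn": [0, 0, 0], "claw": 0.85}, {"linear": [0, 0, 0], "turn": [0, 0, 0], "claw": 0.85}])

```text
time: 10.92
position: [0.5724, -0.0056, 0.0845]
tool_rot: [2.59, 1.778, -0.002]
ft_force: [7.0, 0.1, -13.2]
grip_width: 0.24
```

Emit:
move_arm(deltas=[{"linear": [0, 0, -0.05], "turn": [0, 0, 0], "claw": 0.85}, {"linear": [0, 0, -0.05], "turn": [0, 0, 0], "claw": 0.85}, {"linear": [0, 0, 0], "turn": [0, 0, 0], "claw": 0.85}, {"linear": [0, 0, 0], "turn": [0, 0, 0], "claw": 0.85}])

```text
time: 11.25
position: [0.5723, -0.0056, 0.085]
tool_rot: [2.588, 1.778, -0.003]
ft_force: [12.9, -1.0, -30.3]
grip_width: 0.243
```

Emit:
move_arm(deltas=[{"linear": [0, 0.05, 0.04], "turn": [0, 0, 0], "claw": 0.85}, {"linear": [0, 0, 0], "turn": [0, 0, 0], "claw": 0.85}, {"linear": [0, 0, 0], "turn": [0, 0, 0], "claw": 0.85}, {"linear": [0, 0, 0], "turn": [0, 0, 0], "claw": 0.85}, {"linear": [0, 0, 0], "turn": [0, 0, 0], "claw": 0.85}, {"linear": [0, 0, 0], "turn": [0, 0, 0], "claw": 0.85}])

```text
time: 11.75
position: [0.5725, -0.0056, 0.0849]
tool_rot: [-2.588, -1.778, 0.005]
ft_force: [6.6, 0.6, -19.3]
grip_width: 0.239
```

```bash
python3 - <<'E'
from h import *
snap('wrist','w4.png');snap('scene','s4.png');st()
a=cv2.resize(cv2.imread('pics/w4.png')[60:420,80:560],(400,300));b=cv2.resize(cv2.imread('pics/s4.png')[150:360,200:480],(400,300),interpolation=cv2.INTER_CUBIC)
cv2.imwrite('pics/c4.png',np.hstack([a,b]))
E
```

```text
11.85 pos [ 0.5724 -0.0056  0.0849] yang -21.02 z [-0.004 -0.001 -1.   ] F [  5.8   0.2 -18.6] w 0.243 q [-0.58  0.34  0.63  1.84 -0.23  1.04 -0.22]
```

View pics/c4.png

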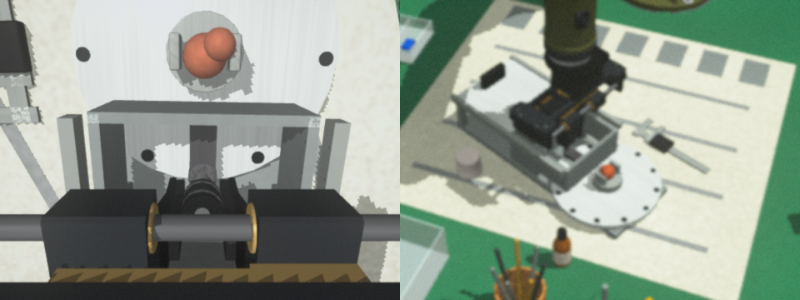

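The knob is held and raised between the fingers. The cover is parked at the far end, and the bystanders in view are where they were. Handing in.

```bash
python3 -c "
from h import *
st();print(ctrl.close_job())"
```

```text
11.85 pos [ 0.5724 -0.0056  0.0849] yang -21.02 z [-0.004 -0.001 -1.   ] F [  5.8   0.2 -18.6] w 0.243 q [-0.58  0.34  0.63  1.84 -0.23  1.04 -0.22]
the job is handed in; nothing more can be done
None
```

The cover is open against its stop and the gripper is holding the index plunger up against its own stop. I handed the job in at 11.85 s.

- **Cover:** I gripped it by the ends of its bar and slid it about 119 mm, until it stopped moving and the force rose to about 14 N. The last picture shows it parked at the far end.
- **Plunger:** I gripped the knob at 45 N and pulled it up about 20 mm, until the force jumped to about 30 N at the stop. I then eased the upward pull to about 19 N, above the 13 N spring, and height and grip held steady over the last half second.
- **Small side load:** About 6 N of sideways force on the gripper remained at the end. It did not affect the hold.
- **Other things on the bench:** I saw no change in the last pictures. Those were crops around the fixture, so the carton, spray and most of the parts tray were not re-checked. The arm stayed well above the carton on its way in and did not go near the spray or tray.

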